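Lock the slope screw of a slant-pour stand

ROBOT

A 6-joint arm with a two-finger parallel gripper is mounted at the origin on a cart in front of the work surface, level with it; the furniture and walls round the work are solid. World frame = base frame: x ahead of the robot, y to its left, z up, the work surface at z = 0. Lengths are in m, angles in rad, forces in N, time in s.
With the tool pointing down it reaches from about 0.4 to 0.925 m from the base axis. Payload 3.4 kg.
Tool frame: the origin (TCP) lies where the fingers leave the gripper's body, on its centre line; the fingertips stand 73 mm ahead of it and the grasp point (between the pads) lies 54 mm ahead of it; z points along the fingers, y is the line along which they close (so a half turn about z gives the same grasp; the last joint's range is limited). The gripper opens to 85 mm and grips with 20 to 120 N. Pads are 22 mm wide; open, the fingers measure 114 mm over their backs; the gripper's body (76 mm by 85 mm) begins 54 mm behind the grasp point. The pads swing forward as they close: fully open they stand 13 mm farther back than shut.
Start: joints at [-0.073, 0.307, 1.506, -0, 1.328, -0.073], TCP at [0.575, -0, 0.304] pointing down, gripper open.
Joint ranges: [-3.12, 3.12], [-1.05, 2.28], [0.14, 2.33], [-1.42, 4.57], [0.1, 2.73], [-2.68, 2.68]. Speed limits (rad/s): [2.57, 2.57, 3.14, 3.14, 3.14, 3.14].

INTERFACE

Orientations are given as a unit quaternion [x, y, z, w].
In Python, from station import sense, snapshot, camera_model, hand_in, nets gives the robot as it stands.
- The arm moves only by the shell command python3 -m jog 'ROWS' [FORCE]. ROWS is JSON, a list of rows, each a list of 7 numbers: the turn, a rotation vector about the world's x, y, z in rad, then the shift along the world's x, y, z in cm, then the opening, from 0 (shut) to 1 (fully open). In form: [[rx, ry, rz, tx, ty, tz, jaw], ...]. A call has 1 to 10 rows; each row shifts and turns the commanded pose from where the row before left it; what a row does not reach is not made up. A row lasts 1/8 s, in which the tool goes at most 62.5 mm and 10.7 degrees, less where a joint would pass 70% of its speed; a pose out of reach is approached as far as the arm can. A call is refused whole if a number of a shift passes 6.25 or a number of a turn 0.188, either way. A call with a gripper value outside its range is refused whole. The fingers move at their own pace and stop on an object; FORCE is the grip in N (left out, the last holds). Time passes only in rows, so rows that do not move let the fingers close. It gives the time, the measured TCP pose, the force, the opening and the grip force at its end, in the units of the state.
- sense(): the state, without advancing time (a new reading comes with each control period).
- snapshot(name): name is "scene" or "side" or "wrist"; returns (picture, depth): 480x640x3 uint8, red, green, blue; 480x640 float32, m along the optical axis (not along the pixel's ray), 0 where there is no reading.
- camera_model(name): a dict with "fovy" (degrees; the focal length in pixels is half the picture's height over the tangent of half this angle, whatever the lens; pixels are square), "cx", "cy" (the principal point, pixels), "dist_coeffs" ([k1, k2, p1, p2, k3] as OpenCV has them; the pictures are not rectified), "camera_from_world" (4x4, takes a point from world to camera coordinates); the wrist camera has in their place "mount" (4x4, takes a point from camera to tool coordinates, whose origin is the TCP and whose axes are the flange's). Camera axes: x right, y up, looking along -z (the intrinsics and any distortion apply to the point x, -y, -z); pixel columns grow to the right and rows downward; lengths in m; the calibration is good to about 2 mm. A picture is of the moment at which its call begins: read the wrist's pose just before it. camera_model takes no time and is no camera call.
- hand_in(): hands the job in; it is judged then, once.
Trained networks look in the newest picture that a camera, given by its name, has taken for a name from the list of things; names that differ only in an ending like _2 or _b are one class to them, and where a whole thing is asked for, a point or a joint stands for the part that bears it (a point fixed in the world has none). Each returns a list of dicts, best first, with "p" (0 to 1); they miss things now and then, are a little off and sometimes report something else, mostly with a low value. They report only what shows in the picture. A call takes as long as a camera call. They do not tell look-alikes from the thing itself.
- nets.search_frame(camera, name): "rect" ([left, top, width, height] in pixels, round what is visible of it).
The state is a dict: "time_s": time; "q": joint angles; "qd": joint speeds; "joint_torque": joint torques, N m; "tool_pos": TCP position; "tool_rot": TCP orientation; "wrist_force": force on the tool from outside, world axes, zero at the start; "ft_torque": the same for the moment, N m; "width": finger opening in m; "grip_force": force on a finger pad.
Only numpy, scipy, OpenCV 4.12 (cv2) and the standard library are available. Lean on these libraries where they do the work, as an engineer would, in place of code of your own. Each camera call takes 0.05 s, during which the arm holds its last target. There are 200 camera calls.

TASK

The slope of the mould stand is set: now lock it. Fit the open-ended spanner squarely over the square head of the stand's slope screw, down on its collar, with its blue grip lying in the spanner rest, and let go of it; then swing the red-knobbed lever of the locknut clockwise (seen from above the deck) until it is tight against its stop. The screw must not turn along with the nut, the spanner stays where it holds the screw, and the two vials and the dropper bottle are left alone.

Things in the scene. Friction and masses are not known exactly. Their poses are not given: they have to be found in the camera images.
- stand: Fixed slant-pour stand, plywood base 205 x 312 mm, white deck sloping at 25 degrees, rising roughly towards the robot's right. Origin on the bench below the point where the screw's axis meets the deck face (100 mm up). x horizontal, the way the deck rises; z up; y left when looking uphill. In this frame uphill along the deck is (0.906, 0, 0.423), its outward normal (-0.423, 0, 0.906).
- screw_axis (a point): Point where the screw's axis meets the deck face. x uphill along the deck, y left, z along the deck's normal, which is the screw's axis. Left and right are as seen looking uphill; 'over the deck' is along z. The deck reaches 115 mm downhill, 75 mm uphill, 135 mm right and 170 mm left; two bookmark moulds 10 mm high lie 82 to 160 mm left, beside a 9 mm high wooden strip.
- screw_head (a point): Middle of the gripped part of the steel square head, on the axis, 43 mm over the deck. The head is 24 mm across flats, 37 to 55 mm over the deck, the last 5 mm tapering to 17 mm; flats face uphill, downhill, left and right. Below it is a round collar, 36 mm across, its top 37 mm over the deck. Turns with the screw; at screw angle 0 its axes are those of screw_axis.
- screw (a joint): Angle of the slope screw (rad), about 0 at the start, positive clockwise seen from above the deck. Friction only about 0.08 N m and no stop: if not held it turns along with the locknut, and 20 degrees (0.35 rad) spoils the set slope. Held by the spanner it turns up to about 10 degrees until the play is taken up.
- locknut (a joint): Angle of the locknut relative to the screw (rad), positive clockwise seen from above the deck; 0 to 0.3 at the start, firm stop (tight) at 1.30. Turning it on the screw takes about 0.3 N m (some 4.5 N at the knob); it stays where it is left.
- lever_knob (a point): Middle of the red round knob of the locknut's lever, 70 mm from the screw's axis, 38 mm over the deck; z along the deck's normal. Knob 22 mm across, 20 to 55 mm over the deck; steel arm 11 mm thick, 24 mm over the deck. At locknut 0 the lever points 134 degrees counter-clockwise from uphill (left, downhill), tight 60 degrees (left, uphill). Push it with closed fingers or grip it.
- spanner: Loose open-ended spanner, 0.17 to 0.34 kg, 145 mm long, lying flat: blue grip 20 mm wide, 18 mm thick, from 68 mm behind to 32 mm ahead of the origin; steel jaws 12 mm thick (3 to 15 mm above the underside), 52 mm wide. Origin under the middle of the grip, on the underside; x to the jaws, z up. Slot open to +x, 26.5 mm wide; throat 47 mm, jaw tips 77 mm ahead of the origin.
- spanner_jaw (a point): Centre of the jaw slot: 62 mm ahead of the spanner's origin, 9 mm above its underside. Fitted, it meets screw_head; the spanner then points left (its x to the left, its z along the deck's normal), its underside 34 mm over the deck.
- spanner_heel (a point): Point on the underside of the grip, 50 mm behind the spanner's origin; it lies on the rest when the spanner is fitted.
- spanner_rest (a point): Middle of the seat of the steel spanner rest, 112 mm right of the screw's axis, 34 mm over the deck; axes as screw_axis. The rest is 14 mm wide (left to right). An upstand on the downhill side, its face 12.5 mm downhill of this point, rises 17 mm and then flares outwards for 12 mm. Turning the nut clockwise presses the fitted spanner's grip downhill against it.
- vial_rose: Bystander: small vial with white cap and rose contents, 27 mm across, 45 mm tall, origin under its middle, beside the stand's high edge.
- vial_magenta: Bystander: small vial with white cap and magenta contents, 27 mm across, 45 mm tall, origin under its middle, beside the stand's high edge.
- dropper_teal: Bystander: teal dropper bottle with black cap, 25 mm across, 80 mm tall, origin under its middle, beside the stand's high edge.
Things that resemble listed ones, but are neither listed nor needed, are in the scene too. What is shaped like the spanner but orange is not meant.

How it is judged:
On the way, in this order (a step that is already met when the one before it is completed fails the run):
1. the spanner sits squarely on the screw's head, down on the collar, its grip in the rest, let go (distance between spanner_jaw and screw_head below 0.009 m and distance between spanner_heel and spanner_rest below 0.012 m and angle between the z axis of spanner and the z axis of screw_axis, either way round below 0.12 rad and contact force between the fingers and spanner below 0.1 N), for 0.2 s.
2. the locknut is turned tight (value of joint locknut above 1.24 rad), for 0.2 s.
At the end, for the whole second after the job is handed in: The locknut is tight (joint above 1.24 of 1.30 rad) with the screw within 0.35 rad (20 degrees) of its set angle; the spanner is still on the head (jaw centre within 9 mm of the head's grip centre, heel within 12 mm of the seat of the rest, square to the screw within 0.12 rad) and at rest (value of joint locknut above 1.24 rad and value of joint screw between -0.35 and 0.35 rad and distance between spanner_jaw and screw_head below 0.009 m and distance between spanner_heel and spanner_rest below 0.012 m and angle between the z axis of spanner and the z axis of screw_axis, either way round below 0.12 rad and linear speed of spanner below 0.01 m/s); the robot touches nothing.
It fails at once if the screw turns by more than 20 degrees (0.35 rad), so that the set slope is lost (value of joint screw above 0.35 rad or value of joint screw below -0.35 rad).
It fails at once if a vial or the dropper bottle is moved by more than 15 mm (distance of any of vial_rose, vial_magenta, dropper_teal from where it was at the start of the episode above 0.015 m).
It also fails if it takes over 51 s, if anything falls off the work surface, if the arm or the gripper's body presses on something with over 40 N, if the wrist force passes 120 N, or if a joint passes its speed limit or range.

## Working session

There is one attempt and no reset: what is moved stays moved. The work goes in short steps, Python scripts to look and compute and a shell command to move; the robot and the scene stay as the last step left them, time stands still between calls to the robot, and variables do not carry over. Pictures are saved under pics/ and viewed, at most 10 in all, crops included, and the job is handed in when it is done.

```bash
mkdir -p pics; ls
cat > h.py <<'E'
import numpy as np, cv2
from station import sense, snapshot, camera_model, hand_in, nets
from scipy.spatial.transform import Rotation as R
def cam(n,s=None):
    m=camera_model(n); f=240/np.tan(np.radians(m['fovy'])/2)
    K=np.array([[f,0,m['cx']],[0,f,m['cy']],[0,0,1]]); d=np.array(m['dist_coeffs'],float)
    if 'camera_from_world' in m: T=np.linalg.inv(np.array(m['camera_from_world']))
    else:
        s=s or sense(); W=np.eye(4); W[:3,:3]=R.from_quat(s['tool_rot']).as_matrix(); W[:3,3]=s['tool_pos']; T=W@np.array(m['mount'])
    return K,d,T
def ray(c,uv):
    K,d,T=c; p=cv2.undistortPoints(np.array(uv,float).reshape(-1,1,2),K,d).reshape(-1,2)
    r=np.c_[p[:,0],-p[:,1],-np.ones(len(p))]
    return T[:3,3], r@T[:3,:3].T     # points = o + depth*r
def proj(c,P):
    K,d,T=c; X=(np.atleast_2d(P)-T[:3,3])@T[:3,:3]; X=X*[1,-1,-1]
    return cv2.projectPoints(X,np.zeros(3),np.zeros(3),K,d)[0].reshape(-1,2)
def cloud(c,D):
    v,u=np.mgrid[:480,:640]; o,r=ray(c,np.c_[u.ravel(),v.ravel()])
    return (o+D.reshape(-1,1)*r).reshape(480,640,3)
def onplane(c,uv,z):
    o,r=ray(c,uv); return o+r*((z-o[2])/r[:,2:3])
def shot(n,tag):
    s=sense(); im,D=snapshot(n); c=cam(n,s); cv2.imwrite(f'pics/{tag}.png',im[:,:,::-1])
    np.savez(f'pics/{tag}.npz',im=im,D=D,K=c[0],d=c[1],T=c[2]); return im,D,c
def load(tag):
    z=np.load(f'pics/{tag}.npz'); return z['im'],z['D'],(z['K'],z['d'],z['T'])
E
python3 - <<'E'
from h import *
for n in ['scene','side','wrist']:
    im,D,c=shot(n,n+'0'); print(n,c[2].round(3).tolist())
    for t in ['stand','screw_head','lever_knob','spanner','spanner_rest','vial_rose']:
        try: print(t,[(np.round(x['rect']).tolist(),round(x['p'],2)) for x in nets.search_frame(n,t)[:3]])
        except Exception as e: print(t,e)
a=cv2.imread('pics/scene0.png');b=cv2.imread('pics/side0.png')
E
```

```text
pics
scene [[-0.727, 0.293, -0.622, -0.186], [-0.687, -0.279, 0.671, 0.785], [0.023, 0.915, 0.404, 0.589], [0.0, 0.0, 0.0, 1.0]]
stand [([261.0, 207.0, 134.0, 98.0], 0.87)]
screw_head [([303.0, 222.0, 43.0, 17.0], 0.6), ([263.0, 206.0, 129.0, 87.0], 0.36)]
lever_knob [([305.0, 226.0, 37.0, 15.0], 0.51)]
spanner [([304.0, 310.0, 42.0, 37.0], 0.87), ([238.0, 319.0, 41.0, 44.0], 0.67)]
spanner_rest [([264.0, 209.0, 132.0, 84.0], 0.66)]
vial_rose []
side [[0.934, 0.123, -0.335, 0.249], [-0.357, 0.352, -0.865, -0.712], [0.012, 0.928, 0.373, 0.425], [0.0, 0.0, 0.0, 1.0]]
stand [([257.0, 234.0, 209.0, 132.0], 0.77)]
screw_head [([341.0, 236.0, 40.0, 77.0], 0.68)]
lever_knob [([342.0, 238.0, 38.0, 27.0], 0.78)]
spanner [([211.0, 259.0, 38.0, 42.0], 0.75), ([212.0, 243.0, 60.0, 14.0], 0.68)]
spanner_rest [([259.0, 235.0, 210.0, 80.0], 0.73), ([342.0, 238.0, 35.0, 27.0], 0.33)]
vial_rose [([391.0, 332.0, 22.0, 32.0], 0.67)]
wrist [[1.0, -0.0, 0.001, 0.575], [-0.0, 0.965, 0.262, 0.065], [-0.001, -0.262, 0.965, 0.373], [0.0, 0.0, 0.0, 1.0]]
stand [([112.0, 184.0, 400.0, 248.0], 0.9)]
screw_head [([272.0, 277.0, 121.0, 102.0], 0.86)]
lever_knob [([314.0, 277.0, 81.0, 64.0], 0.63), ([111.0, 188.0, 399.0, 243.0], 0.42)]
spanner [([62.0, 1.0, 77.0, 151.0], 0.63)]
spanner_rest [([110.0, 189.0, 400.0, 246.0], 0.92)]
vial_rose []
```

Run:
```python
import cv2,numpy as np
a=cv2.imread('pics/scene0.png')[190:380,200:420];b=cv2.imread('pics/side0.png')[210:390,190:490]
w=cv2.imread('pics/wrist0.png')
a=cv2.resize(a,(352,304));b=cv2.resize(b,(448,304)); 
cv2.imwrite('pics/m0.png',np.hstack([a,b])); cv2.imwrite('pics/w0.png',w)
```

```text
(no output)
```

View pics/m0.png

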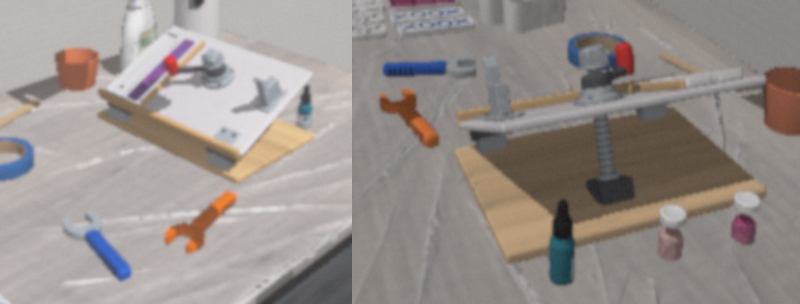

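View pics/wrist0.png

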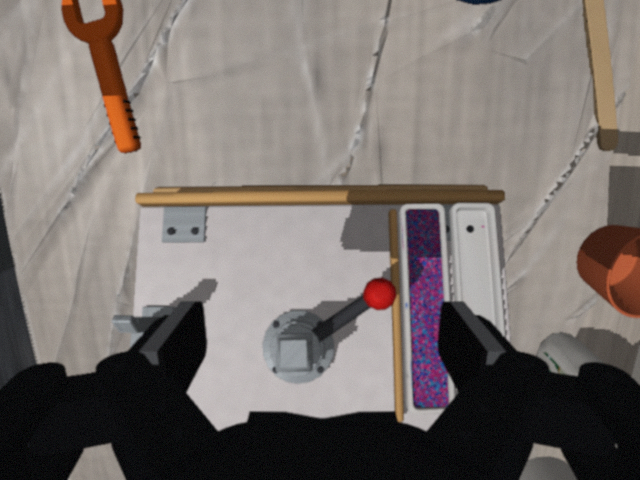

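Scene and side pictures show the blue spanner lying on the bench beyond the low edge (scene around 258,340). The orange one lies nearer the stand. In the wrist view the head is near (295,352), the knob at (380,293) and the rest at about (130,323). I'll get 3D positions from depth.

Run:
```python
from h import *
W={}
for n in ['scene0','side0','wrist0']:
    im,D,c=load(n); P=cloud(c,D); hsv=cv2.cvtColor(im,cv2.COLOR_RGB2HSV)
    def rep(l,m):
        m=m&(D>0)
        if m.sum()>5: print(n,l,m.sum(),np.median(P[m],0).round(4),P[m].min(0).round(3),P[m].max(0).round(3))
    H,S,V=hsv[...,0],hsv[...,1],hsv[...,2]
    red=((H<4)|(H>176))&(S>200)&(V>90); rep('red',red)
    if n!='wrist0':
        box=np.zeros_like(red); 
        if n[:2]=='sc': box[315:366,235:285]=1
        else: box[240:262,210:275]=1
        blue=(H>100)&(H<125)&(S>140)&(V>50)&box; rep('blue',blue)
        rep('raised in box', box&(P[...,2]>0.006)&(P[...,2]<0.03))
        p=P[blue&(D>0)]; xy=p[:,:2]; m=xy.mean(0); w,v=np.linalg.eigh(np.cov((xy-m).T)); print(m,w,v[:,1])
    # deck plane
    white=(S<40)&(V>120)
    m=(D>0)&white&(P[...,0]>0.4)&(P[...,0]<0.8)&(abs(P[...,1]+.03)<.13)&(P[...,2]>0.04)&(P[...,2]<.16)
    Q=P[m]; best=None
    rng=np.random.default_rng(0)
    for i in range(300):
        t=Q[rng.choice(len(Q),3,False)]; nn=np.cross(t[1]-t[0],t[2]-t[0]); nn/=np.linalg.norm(nn)+1e-12
        k=abs((Q-t[0])@nn)<.002
        if best is None or k.sum()>best.sum(): best=k
    q=Q[best]; mm=q.mean(0); nn=np.linalg.svd(q-mm,full_matrices=False)[2][2]; nn*=np.sign(nn[2])
    print(n,'plane',nn.round(4),(mm@nn).round(4),best.sum(),len(Q),'slope',np.degrees(np.arccos(nn[2])),'uphill yaw',np.degrees(np.arctan2(-nn[1],-nn[0])))
    h=P@nn-mm@nn
    top=(D>0)&(h>.051)&(h<.058)&(P[...,0]>.45)&(P[...,0]<.7)&(abs(P[...,1])<.15)&(S<80); rep('headtop',top)
    pt=P[top].mean(0) if top.sum() else None
    if pt is not None: print('axis foot',pt-nn*(pt@nn-mm@nn))
```

```text
scene0 blue 248 [0.4055 0.2782 0.018 ] [0.367 0.259 0.007] [0.46  0.293 0.022]
scene0 raised in box 626 [0.4368 0.2741 0.0156] [0.366 0.192 0.006] [0.513 0.33  0.022]
[0.407262   0.27797416] [1.76754504e-05 7.75363097e-04] [-0.97093008  0.23936326]
scene0 plane [-0.01    0.4191  0.9079] 0.0475 2653 4875 slope 24.787067257755883 uphill yaw -88.63253298503713
scene0 headtop 52 [ 0.5521 -0.0654  0.149 ] [ 0.451 -0.077  0.142] [ 0.566 -0.047  0.154]
axis foot [ 0.55144566 -0.08882715  0.09939379]
side0 blue 226 [0.4123 0.2639 0.0138] [0.371 0.249 0.005] [0.458 0.28  0.019]
side0 raised in box 493 [0.4446 0.2622 0.0137] [0.366 0.223 0.006] [0.51  0.288 0.019]
[0.41348529 0.26356346] [7.65451831e-06 7.05085013e-04] [-0.96755268  0.25266939]
side0 plane [-0.0062  0.4185  0.9082] 0.0485 843 2002 slope 24.745198622015224 uphill yaw -89.15731025975651
side0 headtop 38 [ 0.5507 -0.0778  0.1509] [ 0.543 -0.081  0.141] [ 0.565 -0.057  0.153]
axis foot [ 0.55191967 -0.09789094  0.10225037]
wrist0 red 683 [ 0.6123 -0.0363  0.1322] [ 0.603 -0.046  0.124] [ 0.623 -0.029  0.136]
wrist0 plane [-0.0084  0.4186  0.9081] 0.0465 38652 48206 slope 24.753726062889417 uphill yaw -88.85453187820814
wrist0 headtop 1242 [ 0.5554 -0.0699  0.1485] [ 0.45  -0.083  0.136] [ 0.568 -0.05   0.154]
axis foot [ 0.55211064 -0.09251312  0.09895805]
```

```bash
python3 -m jog '[[0,0,-0.05,-2.8,4.4,0,1],[0,0,-0.05,-2.8,4.4,0,1],[0,0,-0.05,-2.8,4.4,0,1],[0,0,-0.05,-2.8,4.4,-2,1],[0,0,-0.05,-2.8,4.4,-2,1],[0,0,0,0,0,0,1],[0,0,0,0,0,0,1]]' 40
python3 - <<'E'
from h import *
im,D,c=shot('wrist','wrist1'); print(c[2].round(3).tolist(), sense()['tool_rot'])
print([(np.round(x['rect']).tolist(),round(x['p'],2)) for x in nets.search_frame('wrist','spanner')[:3]])
P=cloud(c,D); H,S,V=cv2.split(cv2.cvtColor(im,cv2.COLOR_RGB2HSV))
reg=(P[...,0]>.33)&(P[...,0]<.54)&(abs(P[...,1]-.27)<.08)&(D>0)
print('bench z',np.median(P[reg&(P[...,2]<.004)][:,2]))
b=reg&(H>100)&(H<125)&(S>140)&(V>40); print(b.sum())
top=b&(P[...,2]>np.percentile(P[b][:,2],40)); 
(cx,cy),(w,h),a=cv2.minAreaRect(P[top][:,:2].astype(np.float32)*1000); print('grip rect mm',cx,cy,w,h,a,'z',np.median(P[top][:,2]))
r=reg&(P[...,2]>.008)&(P[...,2]<.03); 
print(cv2.minAreaRect(P[r][:,:2].astype(np.float32)*1000), P[r].min(0),P[r].max(0))
s=r&~b; print('steel z',np.median(P[s][:,2]),s.sum())
E
```

```text
time_s: 1.92
tool_pos: [0.4354, 0.2201, 0.2642]
tool_rot: [0.789, 0.614, 0.0, 0.0]
wrist_force: [-0.6, 0.6, 0.8]
width: 0.0854
grip_force: 0.0
[[0.969, 0.237, 0.064, 0.451], [-0.246, 0.935, 0.254, 0.283], [0.0, -0.262, 0.965, 0.333], [0.0, 0.0, 0.0, 1.0]] [7.89703025e-01 6.13488838e-01 6.09990960e-04 4.52846823e-04]
[([236.0, 254.0, 94.0, 142.0], 0.66), ([221.0, 132.0, 187.0, 63.0], 0.55)]
bench z 0.0007399705841918403
2726
grip rect mm 416.9125061035156 269.5299987792969 16.58272361755371 94.20878601074219 75.52044677734375 z 0.017334780639645164
((433.2359619140625, 231.95632934570312), (101.93631744384766, 150.90936279296875), 83.26449584960938) [0.35232415 0.19001395 0.00809332] [0.51292466 0.2899811  0.01985355]
steel z 0.014065513349095449 2501
```

View pics/wrist1.png

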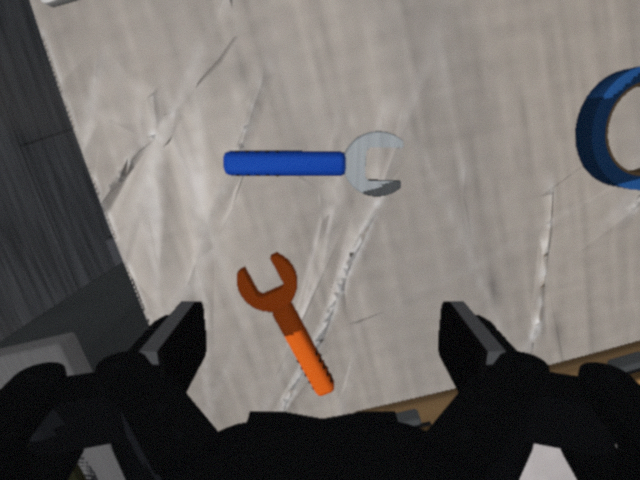

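The blue spanner lies at pixels (225–400, 132–195) with its jaws to the right; the orange decoy is below it at (240–330, 255–395). The fingers close along the image x, so I need a quarter turn.

```bash
python3 -m jog '[[0,0,-0.1745,0.05,0.5,-1.1,0.6],[0,0,-0.1745,0.05,0.5,-1.1,0.6],[0,0,-0.1745,0.05,0.5,-1.1,0.6],[0,0,-0.1745,0.05,0.5,-1.1,0.6],[0,0,-0.1745,0.05,0.5,-1.1,0.6],[0,0,-0.1745,0.05,0.5,-1.1,0.6],[0,0,-0.1745,0.05,0.5,-1.1,0.6],[0,0,-0.1745,0,0.5,-1.1,0.6],[0,0,-0.1745,0,0.4,-1.1,0.6],[0,0,0,0,0,0,0.6]]' 40
python3 - <<'E'
from h import *
im,D,c=shot('wrist','wrist2'); s=sense(); print(s['q'],R.from_quat(s['tool_rot']).as_matrix().round(3).tolist(),s['tool_pos'])
P=cloud(c,D); H,S,V=cv2.split(cv2.cvtColor(im,cv2.COLOR_RGB2HSV))
reg=(P[...,0]>.33)&(P[...,0]<.54)&(abs(P[...,1]-.265)<.055)&(D>0)
b=reg&(H>100)&(H<125)&(S>140)&(V>40)
r=reg&(P[...,2]>.006)&(P[...,2]<.03); s_=r&~b&(S<70)
for l,m in (('blue',b),('steel',s_)):
    if m.sum()>9: print(l,m.sum(),cv2.minAreaRect(P[m][:,:2].astype(np.float32)*1000),np.median(P[m],0))
E
```

```text
time_s: 3.28
tool_pos: [0.4394, 0.2631, 0.1646]
tool_rot: [0.992, -0.124, -0.0, 0.0]
wrist_force: [-0.5, -0.1, 0.9]
width: 0.0516
grip_force: 0.0
[ 4.57239655e-01  3.71808284e-01  1.81893940e+00 -2.42985027e-04
  9.50772523e-01  2.27617963e+00] [[0.969, -0.245, 0.0], [-0.245, -0.969, -0.0], [0.0, 0.0, -1.0]] [0.43947645 0.26319474 0.16500453]
blue 4487 ((417.4414978027344, 269.16839599609375), (18.250734329223633, 96.39954376220703), 74.92241668701172) [0.42188705 0.26839172 0.01694418]
steel 4523 ((439.01434326171875, 264.13568115234375), (51.900848388671875, 143.11495971679688), 74.78277587890625) [0.48061657 0.25670451 0.01417982]
```

View pics/wrist2.png

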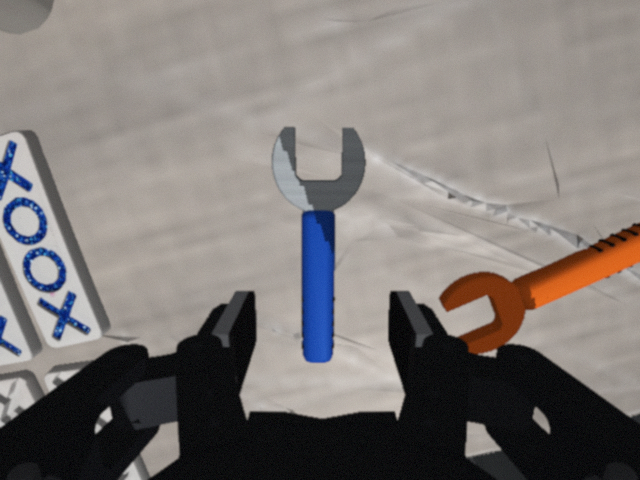

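The blue spanner is centred between the fingers (318, 130–360), and the orange one is clear at x > 440. Descend and grip.

```bash
python3 -m jog '[[0,0,0,0,0.09,-2.5,0.6],[0,0,0,0,0,-2.5,0.6],[0,0,0,0,0,-2.2,0.6],[0,0,0,0,0,-1.45,0.6],[0,0,0,0,0,0,0.6],[0,0,0,0,0,0,0],[0,0,0,0,0,0,0],[0,0,0,0,0,0,0],[0,0,0,0,0,0,0],[0,0,0,0,0,0,0]]' 60
python3 -m jog '[[0,0,0,0,0,3,0],[0,0,0,0,0,4,0],[0,0,0,0,0,4,0],[0,0,0,0,0,4,0],[0,0,0,0,0,0,0]]'
```

```text
time_s: 4.58
tool_pos: [0.4392, 0.2652, 0.0795]
tool_rot: [0.992, -0.124, 0.001, -0.001]
wrist_force: [-0.1, -0.9, 6.4]
width: 0.0179
grip_force: 59.6
time_s: 5.2
tool_pos: [0.4401, 0.2658, 0.2317]
tool_rot: [0.992, -0.124, 0.003, -0.002]
wrist_force: [-0.0, 0.4, -2.1]
width: 0.0186
grip_force: 59.3
```

```bash
cat > hand.py <<'E'
from h import *
def hand(tag):
    im,D,c=shot('wrist',tag); s=sense(); Rt=R.from_quat(s['tool_rot']).as_matrix(); p=np.array(s['tool_pos'])
    P=(cloud(c,D)-p)@Rt
    H,S,V=cv2.split(cv2.cvtColor(im,cv2.COLOR_RGB2HSV))
    reg=(P[...,0]>-.08)&(P[...,0]<.1)&(abs(P[...,1])<.04)&(P[...,2]>.045)&(P[...,2]<.085)&(D>0)
    b=reg&(H>100)&(H<125)&(S>140)&(V>40)
    st=reg&(P[...,0]>.033)&(S<70)&~b
    return P,b,st,Rt,p
def fit(P,m):
    q=P[m]; k=q.mean(0); n=np.linalg.svd(q-k,full_matrices=False)[2][2]; n*=-np.sign(n[2]); return k,n
if __name__=='__main__':
    P,b,st,Rt,p=hand('wrist3')
    for l,m in (('blue',b),('steel',st)):
        print(l,m.sum(),cv2.minAreaRect(P[m][:,:2].astype(np.float32)*1000),np.median(P[m],0).round(4))
    k,n=fit(P,st); print('steel plane',k.round(4),n.round(4), 'x max', np.percentile(P[st][:,0],99), 'y',np.percentile(P[st][:,1],[1,99]))
    ys=np.array([.9998,.02,0]); up=np.array([.02*.9063,-.9998*.9063,.4226]); nn=np.cross(up,ys); print('n',nn)
    Rg=np.c_[ys,np.cross(-nn,ys),-nn]; print('rotvec',R.from_matrix(Rg@Rt.T).as_rotvec(), 'q',sense()['q'])
E
python3 hand.py
```

```text
blue 7979 ((-7.391895294189453, 0.4163675308227539), (70.48583984375, 19.418991088867188), 0.47499749064445496) [-0.0028  0.0006  0.0607]
steel 10240 ((53.059814453125, 0.6069793701171875), (40.15187072753906, 52.56757736206055), 0.09200769662857056) [0.0489 0.0009 0.0633]
steel plane [0.0504 0.0008 0.0638] [ 8.6e-03 -5.0e-04 -1.0e+00] x max 0.0723721663796597 y [-0.02400685  0.02554796]
n [-0.008452    0.42251548  0.90630004]
rotvec [-0.43665472  0.05291399  0.26447213] q [ 4.61074601e-01  2.91141795e-01  1.74101553e+00 -3.82686726e-05
  1.10599663e+00  2.28127401e+00]
```

```bash
python3 -m jog '[[-0.0437,0.0053,0.0264,0.52,-2.8,0.4,0],[-0.0437,0.0053,0.0264,0.52,-2.8,0.4,0],[-0.0437,0.0053,0.0264,0.52,-2.8,0.4,0],[-0.0437,0.0053,0.0264,0.52,-2.8,0.4,0],[-0.0437,0.0053,0.0264,0.52,-2.8,0.4,0],[-0.0437,0.0053,0.0264,0.52,-2.8,0.4,0],[-0.0437,0.0053,0.0264,0.52,-2.8,0.4,0],[-0.0437,0.0053,0.0264,0.52,-2.8,0.4,0],[-0.0437,0.0053,0.0264,0.52,-2.8,0.4,0],[-0.0437,0.0053,0.0264,0.52,-2.8,0.4,0]]'
python3 -m jog '[[0,0,0,0,0,0,0]]'
cat > st.py <<'E'
import sys
from hand import *
tag=sys.argv[1]
P,b,st,Rt,p=hand(tag); im,D,c=load(tag); W=cloud(c,D); s=sense()
print('pos',p.round(4),'q',np.round(s['q'],2))
H,S,V=cv2.split(cv2.cvtColor(im,cv2.COLOR_RGB2HSV))
m=(D>0)&(S<50)&(V>90)&(W[...,2]>.04)&(W[...,2]<.16)&(W[...,0]>.44)&(W[...,0]<.64)&(W[...,1]>-.16)&(W[...,1]<.02)
Q=W[m]; n0=np.array([-.0084,.4225,.9063]); h=Q@n0; hh,e=np.histogram(h,np.arange(.03,.12,.001)); k=e[hh.argmax()]+.0005
q=Q[abs(h-k)<.003]; mm=q.mean(0); n=np.linalg.svd(q-mm,full_matrices=False)[2][2]; n*=np.sign(n[2]); d=mm@n
print('deck',n.round(4),d.round(4),len(q),'yaw',np.degrees(np.arctan2(-n[1],-n[0])))
ys=np.array([-n[1],n[0],0]); ys/=-np.linalg.norm(ys)*np.sign(ys[0])*-1; up=np.cross(ys,n)
loc=lambda X:np.stack([(X)@up,(X)@ys,X@n-d],-1)
L=loc(W); near=(D>0)&(S<90)&(abs(W[...,0]-.553)<.03)&(abs(W[...,1]+.07)<.04)
t=near&(abs(L[...,2]-.055)<.003)
rect=cv2.minAreaRect(L[t][:,:2].astype(np.float32)*1000); print('headtop',t.sum(),rect,'h',np.median(L[t][:,2]))
ctr=np.median(L[t][:,:2],0); bx=np.array(rect[0])/1000; print('med',ctr,'rect',bx)
foot=bx[0]*up+bx[1]*ys+d*n; print('foot',foot.round(4))
if st.sum()>200:
    r=cv2.minAreaRect(P[st][:,:2].astype(np.float32)*1000); k_,nt=fit(P,st); print('jaw tool',r,'plane',k_.round(4),nt.round(4))
E
python3 st.py wrist4
```

```text
time_s: 6.5
tool_pos: [0.4894, -0.0159, 0.2663]
tool_rot: [0.976, 0.01, -0.001, 0.218]
wrist_force: [0.4, 0.5, -2.6]
width: 0.0182
grip_force: 59.3
time_s: 6.62
tool_pos: [0.4894, -0.016, 0.2664]
tool_rot: [0.976, 0.009, -0.001, 0.218]
wrist_force: [-0.4, -0.2, -1.7]
width: 0.0179
grip_force: 59.2
pos [ 0.4894 -0.0152  0.2665] q [ 0.14  0.27  1.75 -0.46  1.22  1.87]
deck [-0.0014  0.4231  0.9061] 0.0496 61292 yaw -89.81535699476862
headtop 1840 ((128.66366577148438, 555.4365234375), (22.074115753173828, 22.746685028076172), 0.912225067615509) h 0.05460750631888928
med [0.12863591 0.55586894] rect [0.12866367 0.55543652]
foot [ 0.5557 -0.0938  0.0994]
jaw tool ((52.241756439208984, 2.119722366333008), (52.40216064453125, 38.47746276855469), 89.99683380126953) plane [0.0496 0.0021 0.0669] [ 0.0103 -0.0029 -0.9999]
```

View pics/wrist4.png

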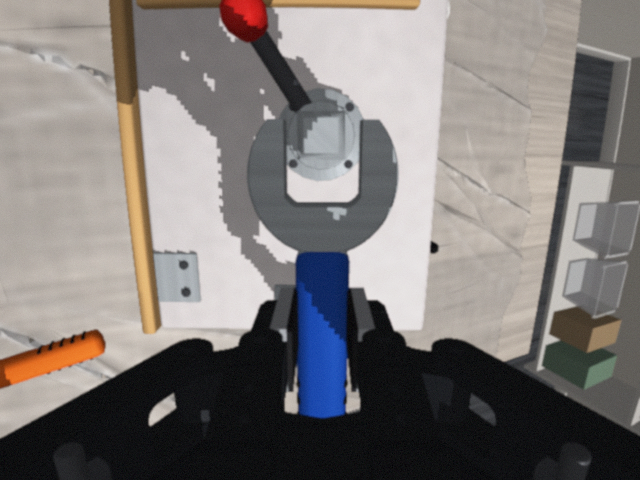

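Seen through the jaw slot, the head (322,135) lies below it, with the jaws at (248–398, 120–253). Check whether the spanner shifted in the hand, by comparing its pixels in the two wrist pictures.

Run:
```python
from h import *
for t in ['wrist3','wrist4']:
    im,D,c=load(t); H,S,V=cv2.split(cv2.cvtColor(im,cv2.COLOR_RGB2HSV))
    near=(D>0)&(D<.165); near[:, :230]=0; near[:,410:]=0; near[300:]=0
    b=(H>100)&(H<125)&(S>140)&(V>40)&(D<.2)
    st=near&(S<70)
    v,u=np.nonzero(st); print(t,'steel',st.sum(),u.min(),u.max(),v.min(),v.max(),np.median(D[st]), 'blue rows',np.nonzero(b)[0].min(),np.median(D[b]),[ (np.nonzero(b[r])[0].min(),np.nonzero(b[r])[0].max()) for r in (270,300,350)])
```

```text
wrist3 steel 11802 247 398 119 299 0.13602002 blue rows 143 0.14573765 [(np.int64(297), np.int64(347)), (np.int64(297), np.int64(346)), (np.int64(297), np.int64(347))]
wrist4 steel 11811 247 398 119 299 0.1360233 blue rows 252 0.14574373 [(np.int64(297), np.int64(347)), (np.int64(297), np.int64(346)), (np.int64(297), np.int64(347))]
```

```bash
cat > rel.py <<'E'
import sys
from h import *
tag=sys.argv[1]
if len(sys.argv)>2: shot('wrist',tag)
im,D,(K,d,_)=load(tag); M=np.array(camera_model('wrist')['mount']); c=(K,d,M); P=cloud(c,D)  # tool frame
H,S,V=cv2.split(cv2.cvtColor(im,cv2.COLOR_RGB2HSV))
Rt=R.from_matrix(load(tag)[2][2][:3,:3]@M[:3,:3].T).as_matrix()
near=(D>0)&(D<.165)&(S<70); near[:,:230]=0; near[:,410:]=0; near[300:]=0
near&=(P[...,0]>.03)
r=cv2.minAreaRect(P[near][:,:2].astype(np.float32)*1000); q=P[near]
tip=np.percentile(q[:,0],99.7); yc=(np.percentile(q[:,1],.5)+np.percentile(q[:,1],99.5))/2; zt=np.median(q[:,2])
jaw=np.array([tip-.015,yc,zt+.006]); print('jaw',jaw.round(4),r)
m=(D>0)&(S<60)&(P[...,0]>-.04)&(P[...,0]<.12)&(abs(P[...,1])<.09)&(P[...,2]>.08)
z=P[m][:,2]; hh,e=np.histogram(z,np.arange(.08,.3,.002)); k=e[hh.argmax()]+.001
Q=P[m]; 
for w in (.006,.0025):
    q=Q[abs((Q[:,2]-k) if w==.006 else (Q-mm)@n)<w]; mm=q.mean(0); n=np.linalg.svd(q-mm,full_matrices=False)[2][2]; n*=-np.sign(n[2])
h=(P-mm)@n
t=(D>.15)&(S<90)&(abs(h-.0545)<.003)&(P[...,0]>.02)&(P[...,0]<.11)&(abs(P[...,1])<.04)
hr=cv2.minAreaRect(P[t][:,:2].astype(np.float32)*1000); print('n tool',n.round(4),'head',t.sum(),hr,np.median(h[t]).round(4))
ht=np.array([hr[0][0]/1000,hr[0][1]/1000,np.median(P[t][:,2])]); sc=ht+n*(.043-h[t].mean())
dl=sc-jaw; print('screw_head tool',sc.round(4),'delta tool',dl.round(4),'world',(Rt@dl).round(4),'along n',(dl@n).round(4))
print('world n',(Rt@n).round(4))
E
python3 rel.py wrist4; python3 rel.py wrist5 new
```

```text
jaw [0.0562 0.0014 0.072 ] ((50.74640655517578, 1.3723735809326172), (41.49357986450195, 52.40222930908203), 0.008117351680994034)
n tool [ 0.      0.0026 -1.    ] head 1946 ((66.29998016357422, 0.6267566680908203), (23.134723663330078, 23.09108543395996), 89.25821685791016) 0.0546
screw_head tool [0.0663 0.0006 0.1411] delta tool [ 0.0101 -0.0008  0.0691] world [ 0.0102 -0.0285 -0.0629] along n -0.0691
world n [-0.0014  0.4227  0.9063]
jaw [0.0562 0.0013 0.072 ] ((50.758941650390625, 1.3835296630859375), (41.485050201416016, 52.32598114013672), 0.09649579972028732)
n tool [ 3.0e-04  1.5e-03 -1.0e+00] head 1958 ((66.2962417602539, 1.4011878967285156), (23.52657127380371, 23.305442810058594), 89.93372344970703) 0.0546
screw_head tool [0.0663 0.0014 0.1415] delta tool [0.0101 0.     0.0695] world [ 0.0102 -0.0293 -0.063 ] along n -0.0695
world n [-0.0014  0.4227  0.9063]
```

```bash
python3 -m jog '[[0,0,0,0.5,-0.5,-1.1,0],[0,0,0,0.52,-0.5,-1.1,0],[0,0,0,0,-0.4,-0.8,0],[0,0,0,0,-0.38,-0.8,0],[0,0,0,0,0,0,0],[0,0,0,0,0,0,0]]'; python3 rel.py wrist6 new
```

```text
time_s: 7.48
tool_pos: [0.5008, -0.0329, 0.2306]
tool_rot: [0.976, 0.009, 0.001, 0.218]
wrist_force: [0.2, -0.6, -2.1]
width: 0.0183
grip_force: 59.3
jaw [0.0561 0.0014 0.0723] ((73.5106201171875, 0.2952117919921875), (52.5037956237793, 88.39566802978516), 87.22215270996094)
n tool [ 0.0041  0.0023 -1.    ] head 2939 ((54.66139602661133, 0.2798948287963867), (23.329906463623047, 23.37701988220215), 0.014489338733255863) 0.0546
screw_head tool [0.0546 0.0003 0.1016] delta tool [-0.0015 -0.0011  0.0293] world [-0.0014 -0.0115 -0.027 ] along n -0.0293
world n [-0.0019  0.4228  0.9062]
```

View pics/wrist6.png

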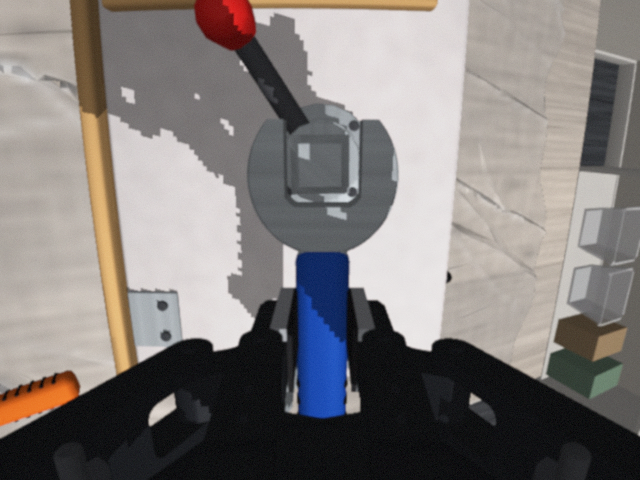

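Slot (286–361) and head (290–350, centred at 320,165) line up within about 1 mm, as measured. Lower onto the head.

```bash
python3 -m jog '[[0,0,0,-0.14,0.1,-0.05,0],[0,0,0,0,-0.21,-0.45,0],[0,0,0,0,-0.21,-0.45,0],[0,0,0,0,-0.21,-0.45,0],[0,0,0,0,-0.21,-0.45,0],[0,0,0,0,0,0,0],[0,0,0,0,0,0,0]]'; python3 rel.py wrist7 new
```

```text
time_s: 8.4
tool_pos: [0.4994, -0.0404, 0.2119]
tool_rot: [0.976, 0.009, 0.001, 0.218]
wrist_force: [-0.4, -0.3, -2.7]
width: 0.0181
grip_force: 59.3
jaw [ 0.0924 -0.0028  0.0734] ((73.97125244140625, -2.8404617309570312), (52.36626434326172, 93.86561584472656), 78.90586853027344)
n tool [ 0.0039  0.0024 -1.    ] head 0 ((0.0, 0.0), (0.0, 0.0), 0.0) nan
screw_head tool [nan nan nan] delta tool [nan nan nan] world [nan nan nan] along n nan
world n [-0.0018  0.4228  0.9062]
  return _methods._mean(a, axis=axis, dtype=dtype,
  ret = ret.dtype.type(ret / rcount)
rel.py:21: RuntimeWarning: Mean of empty slice.
  ht=np.array([hr[0][0]/1000,hr[0][1]/1000,np.median(P[t][:,2])]); sc=ht+n*(.043-h[t].mean())
```

```bash
python3 -m jog '[[0,0,0,0,-0.105,-0.225,0],[0,0,0,0,-0.105,-0.225,0],[0,0,0,0,-0.105,-0.225,0],[0,0,0,0,0,0,0]]';python3 -m jog '[[0,0,0,0,-0.06,-0.14,0],[0,0,0,0,0,0,0],[0,0,0,0,0,0,0]]'; python3 -c "
from h import *
shot('wrist','wrist8')"
```

```text
time_s: 8.95
tool_pos: [0.4991, -0.0436, 0.2049]
tool_rot: [0.976, 0.009, 0.001, 0.218]
wrist_force: [-0.3, 0.3, -1.3]
width: 0.0184
grip_force: 59.3
time_s: 9.32
tool_pos: [0.4993, -0.0441, 0.2038]
tool_rot: [0.976, 0.009, 0.001, 0.218]
wrist_force: [0.3, -0.6, -1.5]
width: 0.0181
grip_force: 59.3
```

View pics/wrist8.png

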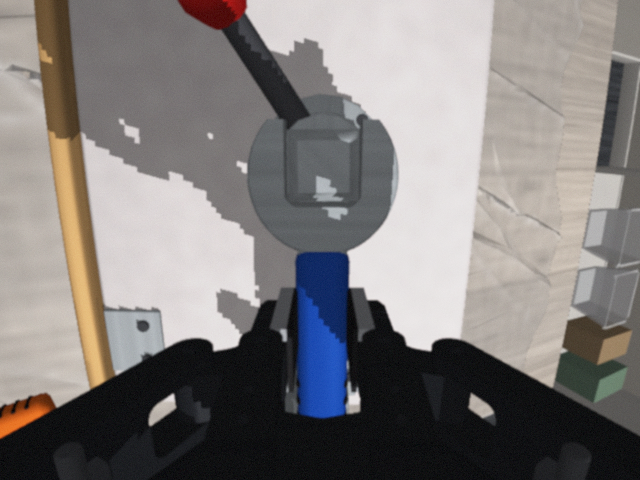

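The head sits inside the slot (290–360, 125–200). Probe down for the collar.

```bash
python3 -m jog '[[0,0,0,0,-0.042,-0.09,0],[0,0,0,0,0,0,0]]';python3 -m jog '[[0,0,0,0,-0.042,-0.09,0],[0,0,0,0,0,0,0]]'
```

```text
time_s: 9.62
tool_pos: [0.4994, -0.0445, 0.2029]
tool_rot: [0.976, 0.009, 0.001, 0.218]
wrist_force: [-0.4, -0.4, -1.3]
width: 0.0185
grip_force: 59.3
time_s: 9.88
tool_pos: [0.4994, -0.0446, 0.2027]
tool_rot: [0.976, 0.009, 0.001, 0.218]
wrist_force: [-0.6, 3.4, 4.0]
width: 0.0184
grip_force: 60.2
```

```bash
python3 -m jog '[[0,0,0,0,0,0,0.2],[0,0,0,0,0,0,0.4],[0,0,0,0,0,0,0.5],[0,0,0,0,0,0,0.5],[0,0,0,0,0.8,1.8,0.5],[0,0,0,0,1.6,3.6,0.5],[0,0,0,0,1.6,3.6,0.5],[0,0,0,-0.5,0.5,1,0.5],[0,0,0,0,0,0,0.5],[0,0,0,0,0,0,0.5]]'
python3 - <<'E'
from h import *
im,D,c=shot('wrist','wrist9'); print(sense()['q'])
for n in('scene','side'): shot(n,n+'9')
E
cat > chk.py <<'E'
import sys
from h import *
im,D,c=load(sys.argv[1]); W=cloud(c,D); H,S,V=cv2.split(cv2.cvtColor(im,cv2.COLOR_RGB2HSV))
ys=np.array([.99996,.008,0]); up=np.array([.008*.9063,-.9063,.4226]); n=np.cross(up,ys); n/=np.linalg.norm(n)
m=(D>0)&(S<50)&(V>90)&(W[...,0]>.44)&(W[...,0]<.64)&(W[...,1]>-.16)&(W[...,1]<.02)
hh,e=np.histogram((W[m]@n),np.arange(.03,.12,.001)); k=e[hh.argmax()]+.0005; d=np.median((W[m]@n)[abs(W[m]@n-k)<.003])
L=np.stack([W@up,W@ys,W@n-d],-1)
t=(D>0)&(S<90)&(abs(L[...,2]-.0555)<.0015)&(abs(W[...,0]-.555)<.02)&(abs(W[...,1]+.07)<.03)
hr=cv2.minAreaRect(L[t][:,:2].astype(np.float32)*1000); o=np.array([*hr[0],0])/1000; L=L-o; print('d',d,'headtop',hr)
b=(D>0)&(H>100)&(H<125)&(S>140)&(V>30)&(abs(L[...,0])<.05)&(L[...,1]<-.02)&(L[...,1]>-.15)&(L[...,2]>.03)&(L[...,2]<.07)
q=L[b]; print('blue',b.sum(),cv2.minAreaRect(q[:,:2].astype(np.float32)*1000))
tp=q[q[:,2]>.046]; A=np.c_[tp[:,:2],np.ones(len(tp))]; cf=np.linalg.lstsq(A,tp[:,2],rcond=None)[0]; print('top plane',cf, 'z at -62:',cf@[0,-.062,1],'at -112',cf@[0,-.112,1])
s=(D>0)&(S<80)&(abs(L[...,2]-.049)<.003)&(np.hypot(L[...,0],L[...,1])<.035)
if s.sum()>50: print('jaw',s.sum(),cv2.minAreaRect(L[s][:,:2].astype(np.float32)*1000),np.median(L[s][:,2]))
r=((H<4)|(H>176))&(S>200)&(V>70)&(D>0)&(abs(L[...,0])<.1)
if r.sum()>20:
    k=np.median(L[r],0); print('knob deck',r.sum(),k.round(4),L[r].min(0).round(3),L[r].max(0).round(3),'ang',np.degrees(np.arctan2(k[1],k[0])),'world',np.median(W[r],0).round(4))
np.save('pics/o.npy',o)
E
python3 chk.py wrist9
```

```text
time_s: 11.12
tool_pos: [0.4934, -0.0004, 0.3006]
tool_rot: [0.976, 0.009, -0.0, 0.218]
wrist_force: [-0.8, -0.6, 0.3]
width: 0.0427
grip_force: 0.0
[ 0.1684964   0.24280707  1.68802512 -0.44911754  1.31322003  1.85926407]
d 0.04860196488864215 headtop ((131.08636474609375, 555.5277099609375), (19.306529998779297, 20.142555236816406), 0.46790722012519836)
blue 3974 ((0.13658618927001953, -78.78169250488281), (96.22396850585938, 18.6928768157959), 89.98958587646484)
top plane [-0.02010302  0.00247739  0.05136136] z at -62: 0.05120776396526762 at -112 0.05108389428881215
jaw 3873 ((-0.3633232116699219, -9.253091812133789), (51.6220703125, 48.18923568725586), 0.5787414908409119) 0.04902311826744648
knob deck 1038 [-0.0376  0.0569  0.0536] [-0.048  0.048  0.035] [-0.028  0.067  0.057] ang 123.47493914309182 world [ 0.6127 -0.0365  0.1322]
```

View pics/wrist9.png

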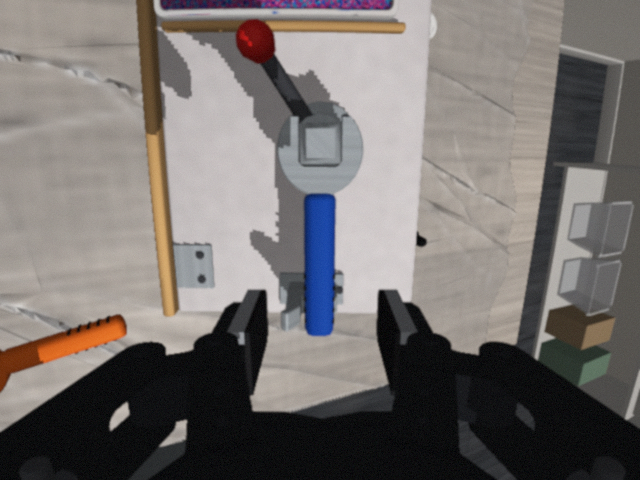

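The spanner is seated: the grip (305–335, 195–335) lies in the rest, level and square to the screw. The knob is at (256,40), lever angle about 123°. Now go behind (downhill of) the knob with closed fingers.

```bash
python3 -m jog '[[0,0,0,3.05,1.67,-0.77,0],[0,0,0,3.05,1.67,-0.77,0],[0,0,0,3.05,1.67,-0.77,0],[0,0,0,3.05,1.67,-0.77,0],[0,0,0,0,-1.1,-2.4,0],[0,0,0,0,-1.1,-2.4,0],[0,0,0,0,-1.1,-2.4,0],[0,0,0,0,-1.1,-2.3,0],[0,0,0,0,0,0,0],[0,0,0,0,0,0,0]]' 20
cat > tcp.py <<'E'
from h import *
s=sense(); ys=np.array([.99996,.008,0]); up=np.array([.008*.9063,-.9063,.4226]); n=np.cross(up,ys); n/=np.linalg.norm(n)
o=np.load('pics/o.npy'); p=np.array(s['tool_pos'])
print('tip deck mm',((np.array([p@up-o[0],p@ys-o[1],p@n-.0486-.073]))*1000).round(1))
E
python3 tcp.py
python3 - <<'E'
from h import *
ims=[shot(n,n+'10')[0] for n in('wrist','side')]
a=cv2.resize(ims[0],(400,300)); b=cv2.resize(ims[1][210:360,260:460],(400,300)); cv2.imwrite('pics/m10.png',np.hstack([a,b])[:,:,::-1])
E
```

```text
time_s: 12.52
tool_pos: [0.6167, 0.0229, 0.1763]
tool_rot: [0.976, 0.009, 0.001, 0.218]
wrist_force: [0.8, 0.4, 0.2]
width: -0.0001
grip_force: 0.0
tip deck mm [-72.8  61.3  45.8]
```

View pics/m10.png

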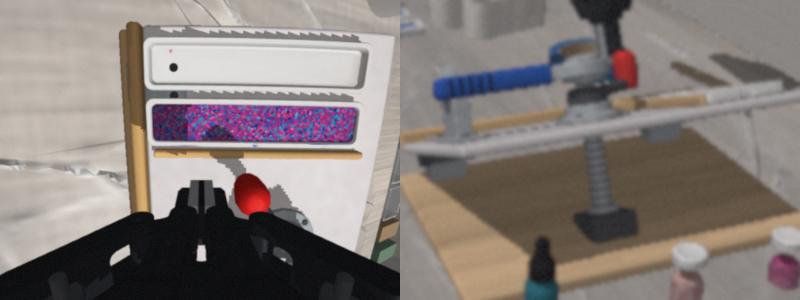

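Fingers are clear on the downhill side of the red knob (250,190 in the left half), and the grip rests in place in the side view. Lower and push.

```bash
python3 -m jog '[[0,0,0,0,-0.25,-0.55,0],[0,0,0,0,-0.25,-0.55,0],[0,0,0,0.05,-0.725,0.34,0],[0,0,0,0.05,-0.725,0.34,0],[0,0,0,0.05,-0.725,0.34,0],[0,0,0,0.1,-0.725,0.34,0],[0,0,0,0.1,-0.725,0.34,0],[0,0,0,0.1,-0.725,0.34,0]]'; python3 tcp.py
python3 -m jog '[[0,0,0,0.1,-0.725,0.34,0],[0,0,0,0.1,-0.725,0.34,0],[0,0,0,0,-0.725,0.34,0],[0,0,0,0,-0.725,0.34,0]]'; python3 tcp.py
```

```text
time_s: 13.62
tool_pos: [0.6231, -0.0247, 0.1864]
tool_rot: [0.976, 0.009, 0.004, 0.216]
wrist_force: [4.8, 5.9, -1.7]
width: 0.0002
grip_force: 2.8
tip deck mm [-25.4  67.3  34.8]
time_s: 14.12
tool_pos: [0.6215, -0.054, 0.1993]
tool_rot: [0.976, 0.008, -0.0, 0.216]
wrist_force: [-3.5, 7.1, 1.8]
width: 0.0002
grip_force: 3.8
tip deck mm [ 6.6 65.5 34.2]
```

```bash
python3 -m jog '[[0,0,0,-0.2,-0.45,0.21,0],[0,0,0,-0.2,-0.45,0.21,0]]'; python3 tcp.py
python3 -m jog '[[0,0,0,-0.2,-0.3,0.14,0],[0,0,0,-0.1,-0.2,0.09,0]]'; python3 tcp.py
```

```text
time_s: 14.38
tool_pos: [0.6174, -0.0626, 0.2033]
tool_rot: [0.976, 0.008, -0.0, 0.216]
wrist_force: [-2.1, 8.5, 0.5]
width: -0.0001
grip_force: 3.9
tip deck mm [16.1 61.3 34.1]
time_s: 14.62
tool_pos: [0.6149, -0.0666, 0.2052]
tool_rot: [0.977, 0.008, 0.001, 0.215]
wrist_force: [-0.8, 12.4, -2.4]
width: 0.0001
grip_force: 6.3
tip deck mm [20.4 58.8 34.2]
```

Force is rising; creep on to the stop.

```bash
python3 -m jog '[[0,0,0,-0.05,-0.2,0.09,0],[0,0,0,0,0,0,0]]'; python3 tcp.py
python3 -m jog '[[0,0,0,-0.05,-0.2,0.09,0],[0,0,0,0,0,0,0]]'; python3 tcp.py
```

```text
time_s: 14.88
tool_pos: [0.6145, -0.0674, 0.2056]
tool_rot: [0.977, 0.008, 0.001, 0.214]
wrist_force: [-1.5, 13.6, -2.3]
width: -0.0004
grip_force: 7.0
tip deck mm [21.3 58.4 34.2]
time_s: 15.12
tool_pos: [0.6141, -0.0681, 0.2059]
tool_rot: [0.977, 0.009, 0.001, 0.213]
wrist_force: [0.2, 17.1, -2.8]
width: -0.0001
grip_force: 8.9
tip deck mm [22.2 58.  34.2]
```

```bash
python3 -m jog '[[0,0,0,0,-0.25,0.11,0],[0,0,0,0,-0.25,0.11,0],[0,0,0,0,0,0,0],[0,0,0,0,0,0,0]]'; python3 tcp.py
python3 -m jog '[[0,0,0,0,0.9,-0.42,0],[0,0,0,0.1,0.9,-0.42,0],[0,0,0,0,1.6,3.6,0],[0,0,0,0,1.6,3.6,0],[0,0,0,-2,1.2,2.7,0],[0,0,0,-5,0,0,0],[0,0,0,-5,0,0,0],[0,0,0,0,0,0,0],[0,0,0,0,0,0,0]]'; python3 tcp.py
python3 - <<'E'
from h import *
ims=[shot(n,n+'11')[0] for n in('wrist','side')]
a=cv2.resize(ims[0],(400,300)); b=cv2.resize(ims[1][210:360,260:460],(400,300)); cv2.imwrite('pics/m11.png',np.hstack([a,b])[:,:,::-1])
E
python3 chk.py wrist11
```

```text
time_s: 15.62
tool_pos: [0.6133, -0.0703, 0.2068]
tool_rot: [0.978, 0.008, 0.0, 0.21]
wrist_force: [-2.8, 26.1, -5.3]
width: 0.0005
grip_force: 13.5
tip deck mm [24.4 57.1 34. ]
time_s: 16.75
tool_pos: [0.4963, -0.0162, 0.301]
tool_rot: [0.976, 0.009, 0.002, 0.218]
wrist_force: [-0.1, 0.3, 1.0]
width: -0.0001
grip_force: 0.0
tip deck mm [ 14.4 -59.4 142.7]
d 0.04857658656318833 headtop ((130.793701171875, 555.2223510742188), (19.678510665893555, 19.707365036010742), 80.63199615478516)
blue 2995 ((-1.0778112411499023, -72.95697021484375), (84.19964599609375, 19.30433464050293), 88.69094848632812)
top plane [-0.01570038  0.00525928  0.0514429 ] z at -62: 0.051116820144377455 at -112 0.050853856221941156
jaw 4027 ((-0.08068084716796875, -9.374109268188477), (48.42307662963867, 51.32298278808594), 88.49565887451172) 0.04901505984218519
knob deck 1166 [0.0446 0.0509 0.0535] [0.036 0.042 0.035] [0.055 0.062 0.057] ang 48.75213056801958 world [ 0.607  -0.1112  0.167 ]
```

View pics/m11.png

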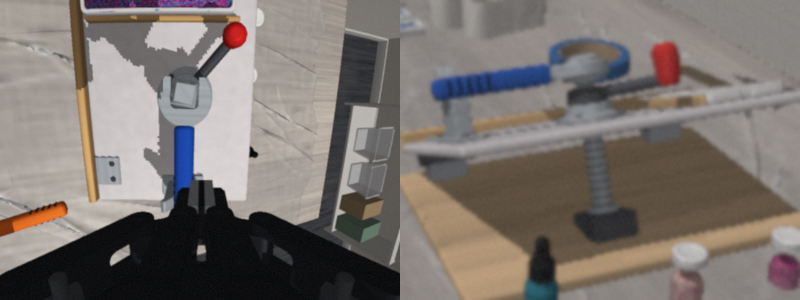

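The lever now points left and uphill (knob at 235,35), at about 49°. The head has turned about 10° clockwise, so the nut stands near 1.3 rad. The spanner is still seated, square and in the rest, the vials are untouched and the robot is clear.

```bash
python3 -c "
from station import hand_in; print(hand_in())"
```

```text
the job is handed in; nothing more can be done
None
```

The job is handed in: the spanner is seated on the screw head with its grip in the rest and let go, and the locknut is tight at about 1.3 rad by camera, with the screw turned about 10°. The vials and dropper bottle were left alone; the hand-in returned no verdict.

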